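# Keep the fullest sugar tin in hand

### The job

Three identical closed tins of pressed brown-sugar cakes are standing about on the kitchen table, and only one of them is still full. Heft them to feel which is the heaviest, stand the two lighter ones upright on the wooden tray, and finish holding the heaviest one up in the gripper, upright and still, a good 15 cm above the table, so that the cook can take it. Keep the tins upright all the while and leave the jar, mug, bowl and food box alone.

Things in the scene. Friction and masses are not known exactly. Their poses are not given: they have to be found in the camera images.
- tin1_mid (a point): centre, half-way up, of one of three look-alike closed round tins (red, cream band, flush brass press-in lid, plain straight side), 66 mm across, 90 mm tall: 45 mm above its underside; z up. The fullest weighs 0.43 to 0.50 kg, the others 0.17 to 0.25 kg each; which tin is which changes with every start and cannot be seen. The solid cakes inside can shift 2 to 3 mm sideways.
- tin2_mid (a point): centre, half-way up, of one of three look-alike closed round tins (red, cream band, flush brass press-in lid, plain straight side), 66 mm across, 90 mm tall: 45 mm above its underside; z up. The fullest weighs 0.43 to 0.50 kg, the others 0.17 to 0.25 kg each; which tin is which changes with every start and cannot be seen. The solid cakes inside can shift 2 to 3 mm sideways.
- tin3_mid (a point): centre, half-way up, of one of three look-alike closed round tins (red, cream band, flush brass press-in lid, plain straight side), 66 mm across, 90 mm tall: 45 mm above its underside; z up. The fullest weighs 0.43 to 0.50 kg, the others 0.17 to 0.25 kg each; which tin is which changes with every start and cannot be seen. The solid cakes inside can shift 2 to 3 mm sideways.
- tray: dark wooden tray fixed to the table, 320 mm long (its x axis) by 150 mm wide (its y axis); its origin is the centre of its underside, on the table; its floor is 8 mm above the table and its 8 mm thick rim 16 mm above the table. Three tins fit in a row along x, 100 mm apart. Empty at the start.
- jar: amber glass jar with a black lid, 64 mm across, 115 mm tall; origin at the centre of its underside. A bystander: leave it where it stands.
- mug: white mug with a purple lid and a purple handle at +y, 84 mm across, 122 mm tall, its handle reaching 71 mm from the axis; origin at the centre of its underside. A bystander: leave it where it stands.
- bowl: white rice bowl, 120 mm across the rim, 55 mm tall; origin at the centre of its underside. A bystander: leave it where it stands.
- foodbox: translucent plastic food box with a green lid, 120 by 160 by 68 mm (x, y, z); origin at the centre of its underside. A bystander: leave it where it stands.
Things that resemble listed ones, but are neither listed nor needed, are in the scene too. Leave any turquoise look-alike of the part that bears tin2_mid alone.

How it is judged:
At the end, for the whole second after the job is handed in: One tin is gripped, still, upright within 0.25 rad, its underside 14 cm or more above the table, touching no other object; the other two stand on the tray floor, upright within 0.1 rad, at rest, untouched by the robot, each pressing on it with under 3.3 N (so neither is the full one) (((height (world z) of tin1_mid above 0.185 m and angle between tin1's own z axis and vertical below 0.25 rad and linear speed of tin1 below 0.03 m/s and contact force between the fingers and tin1 above 2 N and contact force between tin1 and tray below 0.05 N and contact force between tin1 and tin2 below 0.05 N and contact force between tin1 and tin3 below 0.05 N and contact force between tin1 and jar below 0.05 N and contact force between tin1 and mug below 0.05 N and contact force between tin1 and bowl below 0.05 N and contact force between tin1 and foodbox below 0.05 N and (contact force between tin2 and tray between 0.8 and 3.3 N and angle between tin2's own z axis and vertical below 0.1 rad and x of tin2_mid in the frame of tray between -0.15 and 0.15 m and y of tin2_mid in the frame of tray between -0.065 and 0.065 m and z of tin2_mid in the frame of tray below 0.058 m and linear speed of tin2 below 0.03 m/s and contact force between tin2 and the arm below 0.05 N and contact force between tin2 and the fingers below 0.05 N) and (contact force between tin3 and tray between 0.8 and 3.3 N and angle between tin3's own z axis and vertical below 0.1 rad and x of tin3_mid in the frame of tray between -0.15 and 0.15 m and y of tin3_mid in the frame of tray between -0.065 and 0.065 m and z of tin3_mid in the frame of tray below 0.058 m and linear speed of tin3 below 0.03 m/s and contact force between tin3 and the arm below 0.05 N and contact force between tin3 and the fingers below 0.05 N)) or (height (world z) of tin2_mid above 0.185 m and angle between tin2's own z axis and vertical below 0.25 rad and linear speed of tin2 below 0.03 m/s and contact force between the fingers and tin2 above 2 N and contact force between tin2 and tray below 0.05 N and contact force between tin2 and tin1 below 0.05 N and contact force between tin2 and tin3 below 0.05 N and contact force between tin2 and jar below 0.05 N and contact force between tin2 and mug below 0.05 N and contact force between tin2 and bowl below 0.05 N and contact force between tin2 and foodbox below 0.05 N and (contact force between tin1 and tray between 0.8 and 3.3 N and angle between tin1's own z axis and vertical below 0.1 rad and x of tin1_mid in the frame of tray between -0.15 and 0.15 m and y of tin1_mid in the frame of tray between -0.065 and 0.065 m and z of tin1_mid in the frame of tray below 0.058 m and linear speed of tin1 below 0.03 m/s and contact force between tin1 and the arm below 0.05 N and contact force between tin1 and the fingers below 0.05 N) and (contact force between tin3 and tray between 0.8 and 3.3 N and angle between tin3's own z axis and vertical below 0.1 rad and x of tin3_mid in the frame of tray between -0.15 and 0.15 m and y of tin3_mid in the frame of tray between -0.065 and 0.065 m and z of tin3_mid in the frame of tray below 0.058 m and linear speed of tin3 below 0.03 m/s and contact force between tin3 and the arm below 0.05 N and contact force between tin3 and the fingers below 0.05 N)) or (height (world z) of tin3_mid above 0.185 m and angle between tin3's own z axis and vertical below 0.25 rad and linear speed of tin3 below 0.03 m/s and contact force between the fingers and tin3 above 2 N and contact force between tin3 and tray below 0.05 N and contact force between tin3 and tin1 below 0.05 N and contact force between tin3 and tin2 below 0.05 N and contact force between tin3 and jar below 0.05 N and contact force between tin3 and mug below 0.05 N and contact force between tin3 and bowl below 0.05 N and contact force between tin3 and foodbox below 0.05 N and (contact force between tin1 and tray between 0.8 and 3.3 N and angle between tin1's own z axis and vertical below 0.1 rad and x of tin1_mid in the frame of tray between -0.15 and 0.15 m and y of tin1_mid in the frame of tray between -0.065 and 0.065 m and z of tin1_mid in the frame of tray below 0.058 m and linear speed of tin1 below 0.03 m/s and contact force between tin1 and the arm below 0.05 N and contact force between tin1 and the fingers below 0.05 N) and (contact force between tin2 and tray between 0.8 and 3.3 N and angle between tin2's own z axis and vertical below 0.1 rad and x of tin2_mid in the frame of tray between -0.15 and 0.15 m and y of tin2_mid in the frame of tray between -0.065 and 0.065 m and z of tin2_mid in the frame of tray below 0.058 m and linear speed of tin2 below 0.03 m/s and contact force between tin2 and the arm below 0.05 N and contact force between tin2 and the fingers below 0.05 N)))); the arm keeps its last pose, push and grip.
It fails at once if a tin is tipped by more than 0.6 rad (angle between any of tin1, tin2, tin3's own z axis and vertical above 0.6 rad).
It fails at once if the jar, mug, bowl or food box is moved by more than 20 mm (distance of any of jar, mug, bowl, foodbox from where it was at the start of the episode above 0.02 m).
It also fails if it takes over 72 s, if anything falls off the work surface, if the arm or the gripper's body presses on something with over 40 N, if the wrist force passes 120 N, or if a joint passes its speed limit or range.

### The arm

A 6-joint arm with a two-finger parallel gripper is mounted at the origin on the work surface. World frame = base frame: x ahead of the robot, y to its left, z up, the work surface at z = 0. Lengths are in m, angles in rad, forces in N, time in s.
With the tool pointing down it reaches from about 0.35 to 0.725 m from the base axis. Payload 6 kg.
Tool frame: the origin (TCP) lies on the centre line of the jaws, within the pads' length; the fingertips stand 17 mm ahead of it and the grasp point (between the pads) lies 2 mm behind it; y points along the fingers, x is the direction in which the jaws open and shut, and the axes are right-handed (so a half turn about y gives the same grasp; the last joint's range is limited). The gripper opens to 85 mm and grips with 20 to 120 N. Pads are 22 mm wide; open, the fingers measure 114 mm over their backs; the gripper's body (76 mm by 85 mm) begins 54 mm behind the grasp point. The pads swing forward as they close: fully open they stand 13 mm farther back than shut.
Start: joints at [1.558, 0.04, 0.085, 0, -1.615, -0.334], TCP at [0.204, 0.564, 0.248] pointing down, gripper open.
Joint ranges: [-2.56, 2.56], [-1.29, 2.01], [-1.08, 1.49], [-3.29, 1.98], [-2.81, -0.18], [-2.99, 2.99]. Speed limits (rad/s): [2.57, 2.57, 3.01, 3.14, 3.14, 3.14].

### API

Orientations are given as a unit quaternion [x, y, z, w].
In Python, from station import get_state, camera, camera_model, hand_in gives the robot as it stands.
- The arm moves only by the shell command python3 -m creep 'ROWS' [FORCE]. ROWS is JSON, a list of rows, each a list of 3 entries, a list of its own where there are three numbers: the shift along the world's x, y, z in mm, then the turn, a rotation vector about the world's x, y, z in degrees, then the finger opening in mm, from 0 to 85.4. In form: [[[dx, dy, dz], [rx, ry, rz], fingers], ...]. A call has exactly 10 rows; each row is the pose to reach, as a shift and turn from the pose commanded when the call began; what a row does not reach only later rows make up. A row lasts 1/12 s, in which the tool goes at most 41.7 mm and 7.16 degrees, less where a joint would pass 70% of its speed; a pose out of reach is approached as far as the arm can. A call with a gripper value outside its range is refused whole. The fingers move at their own pace and stop on an object; FORCE is the grip in N (left out, the last holds). Time passes only in rows, so rows that repeat a pose let the fingers close, or fill a call up. It gives the time, the measured TCP pose, the force and the opening at its end, in the units of the state.
- get_state(): the state, without advancing time (a new reading comes with each control period).
- camera(name): name is "side" or "top"; returns the picture (384x512x3 uint8, blue, green, red); there is no depth.
- camera_model(name): a dict with "fx", "fy", "cx", "cy" (pixels), "k1" (the pictures are not rectified: a ray, as slopes to the right and down, at radius r is drawn at 1 + k1 r^2 times it, then the intrinsics apply), "extrinsics" (4x4, takes a point from world to camera coordinates). Camera axes: x right, y up, looking along -z (the intrinsics and any distortion apply to the point x, -y, -z); pixel columns grow to the right and rows downward; lengths in m; the calibration is good to about 2 mm. A picture is of the moment at which its call begins. camera_model takes no time and is no camera call.
- hand_in(): hands the job in, once; it reports no verdict.
The state is a dict: "time": time; "qpos": joint angles; "dq": joint speeds; "tau": joint torques, N m; "position": TCP position; "ee_rot": TCP orientation; "force": force on the tool from outside, world axes, zero at the start; "moment": the same for the moment, N m; "grip_width": finger opening in m.
Only numpy, scipy, OpenCV 4.12 (cv2) and the standard library are available. Lean on these libraries where they do the work, as an engineer would, in place of code of your own. Each camera call takes 0.05 s, during which the arm holds its last target. There are 200 camera calls.

## Working session

There is one attempt and no reset: what is moved stays moved. The work goes in short steps, Python scripts to look and compute and a shell command to move; the robot and the scene stay as the last step left them, time stands still between calls to the robot, and variables do not carry over. Pictures are saved under pics/ and viewed, about 8 in all and at most 12, crops included, and the job is handed in when it is done.

```bash
mkdir -p pics; python3 - <<'E'
from station import *
import cv2
s=get_state();print(s)
for n in("top","side"):
    cv2.imwrite(f"pics/{n}0.png",camera(n));m=camera_model(n);print(n,m)
E
```

```text
{'time': 0.0, 'qpos': array([ 1.55770021e+00,  4.08194471e-02,  8.38042246e-02, -5.16764864e-04,
       -1.61550403e+00, -3.33696344e-01]), 'dq': array([-0.00016639, -0.00044277,  0.00011665, -0.00085375,  0.00015169,
        0.0002645 ]), 'tau': array([-4.61960769e-05, -3.68210149e+01,  3.47407043e+01,  6.93189159e+00,
       -5.43912261e-03,  7.72571553e-06]), 'position': array([0.20373353, 0.5640263 , 0.24726048]), 'ee_rot': array([ 0.40674879, -0.57837459,  0.57914888, -0.40573985]), 'force': array([-0.77740663,  0.14557289, -0.43299732]), 'moment': array([-0.04228155, -0.0024498 ,  0.03056152]), 'grip_width': 0.08540798198110142}
top {'fx': 487.49716790162626, 'fy': 487.49716790162626, 'cx': 260.55997174461817, 'cy': 192.45793784349473, 'k1': -0.08388429777775942, 'extrinsics': array([[-0.01498368, -0.9998014 , -0.01313973,  0.10439735],
       [ 0.98826939, -0.01680577,  0.15179324, -0.60392625],
       [-0.15198391, -0.01071117,  0.98832493, -1.67069612],
       [ 0.        ,  0.        ,  0.        ,  1.        ]])}
side {'fx': 406.19340917364184, 'fy': 406.19340917364184, 'cx': 258.6785510804425, 'cy': 186.8318211198772, 'k1': -0.07072993612599567, 'extrinsics': array([[ 0.99785376, -0.06258691, -0.01925482, -0.58294575],
       [ 0.05195046,  0.5776518 ,  0.81462847, -0.13739947],
       [-0.0398625 , -0.81388038,  0.57966345, -1.35688806],
       [ 0.        ,  0.        ,  0.        ,  1.        ]])}
```

View pics/top0.png

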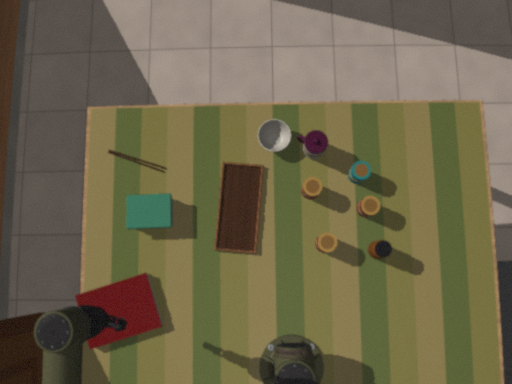

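View pics/side0.png

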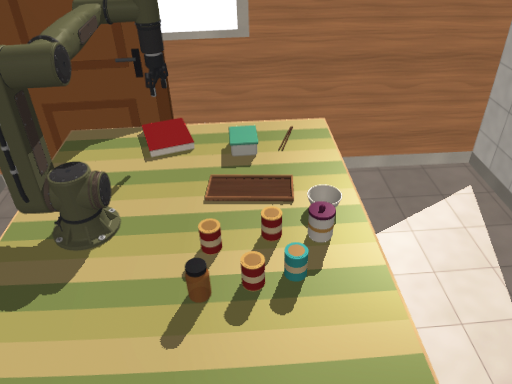

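The top view shows these candidates:
- **Red tins with brass lids:** (312,187), (327,243) and (369,206). These match the description.
- **Turquoise look-alike:** (360,172), to be left alone.
- **Amber jar:** (381,249).
- **Mug and bowl:** (316,142) and (275,136).
- **Tray:** around (239,207).

Next I'll measure these and check one close crop.

```bash
cat > h.py <<'E'
from station import *
import cv2, numpy as np
def ray(n,px,z):
    m=camera_model(n);K=np.array([[m['fx'],0,m['cx']],[0,m['fy'],m['cy']],[0,0,1]])
    x,y=cv2.undistortPoints(np.array([[px]],float),K,np.array([m['k1'],0,0,0]))[0,0]
    R=m['extrinsics'][:3,:3];t=m['extrinsics'][:3,3];c=-R.T@t;d=R.T@np.array([x,-y,-1])
    return c+d*(z-c[2])/d[2]
def proj(n,P):
    m=camera_model(n);p=m['extrinsics'][:3,:3]@np.array(P)+m['extrinsics'][:3,3]
    a,b=p[0]/-p[2],-p[1]/-p[2];k=1+m['k1']*(a*a+b*b)
    return np.array([m['fx']*a*k+m['cx'],m['fy']*b*k+m['cy']])
E
python3 - <<'E'
from h import *
im=cv2.imread('pics/top0.png');hsv=cv2.cvtColor(im,cv2.COLOR_BGR2HSV)
for p in [(312,187),(327,243),(369,206),(360,172),(239,207),(381,249),(316,142)]: print(p,hsv[p[1],p[0]])
def blobs(mask,z,lo,hi):
    n,l,st,ce=cv2.connectedComponentsWithStats(mask)
    for i in range(1,n):
        if lo<st[i,4]<hi:
            c=np.argwhere(l==i)[:,::-1].astype(np.int32);(u,v),r=cv2.minEnclosingCircle(c)
            print(ce[i].round(1),st[i,4],'circ',round(u,1),round(v,1),round(r,1),ray('top',(u,v),z).round(4),np.hypot(*ray('top',(u,v),z)[:2]).round(3))
print('lids');blobs(cv2.inRange(hsv,(8,130,120),(20,255,255)),.09,80,700)
tm=cv2.inRange(hsv,(0,60,20),(20,255,110));tm[:, :200]=0;tm[:,280:]=0;tm[:150]=0;tm[260:]=0
c=max(cv2.findContours(tm,0,2)[0],key=cv2.contourArea);r=cv2.minAreaRect(c)
print('tray',r,ray('top',r[0],.012).round(4));B=[ray('top',b,.016)[:2].round(4) for b in cv2.boxPoints(r)];print(B,[np.linalg.norm(B[i]-B[i-1]).round(3) for i in range(4)])
for nm,p,z in [('turq',(360,172),.09),('jar',(383,248),.115),('mug',(316,141),.122),('bowl',(275,135),.055)]:print(nm,ray('top',p,z).round(3))
print(proj('side',ray('top',(312,187),.09)))
cv2.imwrite('pics/crop.png',cv2.resize(im[120:270,250:410],None,fx=4,fy=4,interpolation=2))
E
```

```text
(312, 187) [ 17 149 118]
(327, 243) [ 17 143 121]
(369, 206) [ 17 145 116]
(360, 172) [ 16 145 116]
(239, 207) [ 11 153  60]
(381, 249) [110  23  33]
(316, 142) [163 175  51]
lids
[311.9 186.4] 199 circ 311.7 186.5 10.0 [ 0.6166 -0.0817  0.09  ] 0.622
[369.5 205.1] 206 circ 369.2 205.2 10.2 [ 0.5485 -0.277   0.09  ] 0.615
[326.6 242. ] 273 circ 325.7 242.5 10.8 [ 0.4239 -0.1236  0.09  ] 0.442
tray ((239.56539916992188, 207.5795440673828), (43.81636047363281, 89.59899139404297), 5.572197437286377) [0.5574 0.1711 0.012 ]
[array([0.4072, 0.2648]), array([0.7286, 0.2329]), array([0.71  , 0.0749]), array([0.3901, 0.1108])] [np.float64(0.155), np.float64(0.323), np.float64(0.159), np.float64(0.322)]
turq [ 0.665 -0.251  0.09 ]
jar [ 0.401 -0.311  0.115]
mug [ 0.769 -0.099  0.122]
bowl [0.811 0.04  0.055]
[269.63137718 212.57684397]
```

View pics/crop.png

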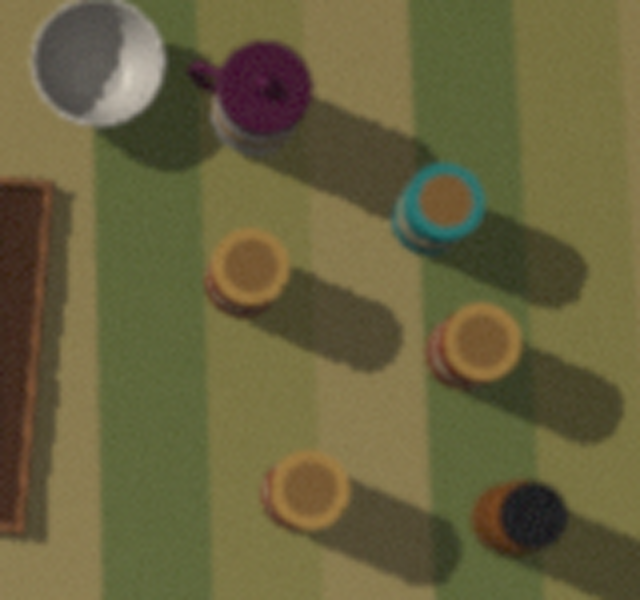

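The crop shows the three brass-lidded red tins at full-image pixels (312.5,186.8), (370.2,205.7) and (327.2,242.5). The turquoise one at (360,172) and the jar are clearly different. Next I'll refine with the side view and get the tool axes.

```bash
python3 - <<'E'
from h import *
from scipy.spatial.transform import Rotation as R
print(R.from_quat(get_state()['ee_rot']).as_matrix().round(3))
im=cv2.imread('pics/side0.png');hsv=cv2.cvtColor(im,cv2.COLOR_BGR2HSV)
m=cv2.inRange(hsv,(8,110,110),(26,255,255))
m2=cv2.inRange(hsv,(0,150,40),(6,255,150))|cv2.inRange(hsv,(174,150,40),(180,255,150))
for nm,p in [('A',(312.5,186.7)),('B',(370.2,205.7)),('C',(327.2,242.5))]:
    P=ray('top',p,.09);q=proj('side',P);u,v=q.astype(int)
    sub=m[v-9:v+10,u-16:u+17]
    red=m2[v-5:v+40,u-20:u+21];xs=np.argwhere(red)[:,1]
    uc=(xs.min()+xs.max())/2+u-20 if len(xs) else None
    ys,x2=np.nonzero(sub)
    print(nm,P.round(4),'side proj',q.round(1),'red span mid',uc,np.ptp(xs),'lid',x2.min()+u-16,x2.max()+u-16,ys.min()+v-9,ys.max()+v-9)
E
```

```text
[[-0.34  -0.     0.94 ]
 [-0.94  -0.002 -0.34 ]
 [ 0.002 -1.     0.   ]]
A [ 0.6159 -0.0846  0.09  ] side proj [270.  212.9] red span mid 271.5 19 lid 261 282 206 220
B [ 0.5466 -0.2804  0.09  ] side proj [250.7 259.8] red span mid 253.0 22 lid 234 265 250 268
C [ 0.4238 -0.1286  0.09  ] side proj [207.5 225.6] red span mid 210.5 21 lid 191 223 218 234
```

```bash
python3 -m creep '[[[208,-324,0],[0,0,20],85],[[208,-324,0],[0,0,20],85],[[208,-324,0],[0,0,20],85],[[208,-324,0],[0,0,20],85],[[208,-324,0],[0,0,20],85],[[208,-324,0],[0,0,20],85],[[208,-324,0],[0,0,20],85],[[208,-324,0],[0,0,20],85],[[208,-324,0],[0,0,20],85],[[208,-324,0],[0,0,20],85]]' 40
python3 -m creep '[[[207,-323,0],[0,0,0],85],[[207,-323,0],[0,0,0],85],[[207,-323,0],[0,0,0],85],[[207,-323,0],[0,0,0],85],[[207,-323,0],[0,0,0],85],[[207,-323,0],[0,0,0],85],[[207,-323,0],[0,0,0],85],[[207,-323,0],[0,0,0],85],[[207,-323,0],[0,0,0],85],[[207,-323,0],[0,0,0],85]]'
python3 - <<'E'
from h import *
cv2.imwrite('pics/s1.png',cv2.resize(camera('side')[80:330,150:400],None,fx=2.4,fy=2.4));print(get_state()['force'])
E
```

```text
time: 0.93
position: [0.4137, 0.2362, 0.2485]
ee_rot: [0.5, -0.5, 0.501, -0.5]
force: [-0.4, 1.4, -0.8]
grip_width: 0.0848
time: 1.77
position: [0.6202, -0.0873, 0.2458]
ee_rot: [-0.501, 0.501, -0.5, 0.498]
force: [-0.5, 2.0, 0.4]
grip_width: 0.085
[-1.64383139  1.12261191 -0.78618751]
```

View pics/s1.png

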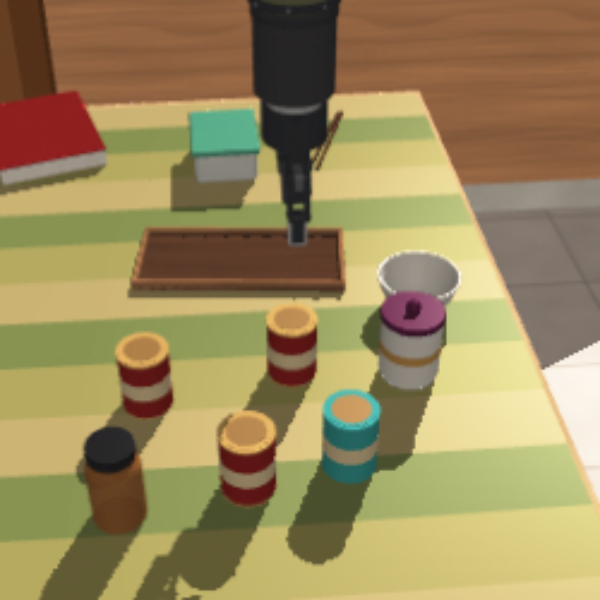

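```bash
python3 - <<'E'
from h import *
for nm,s,t in [('A',(271.4,213.1),(312.1,186.5)),('B',(253.1,259.8),(369.8,205.4)),('C',(209.7,225.6),(326.8,242.2))]:
    print(nm,ray('side',s,.09).round(4),ray('top',t,.09).round(4))
print(proj('side',(.6202,-.0873,.229)),proj('side',(.6202,-.0873+.049,.236)),proj('side',(.6202,-.0873-.049,.236)))
E
```

```text
A [ 0.6201 -0.0859  0.09  ] [ 0.6166 -0.0833  0.09  ]
B [ 0.5532 -0.2811  0.09  ] [ 0.5477 -0.2791  0.09  ]
C [ 0.4306 -0.1292  0.09  ] [ 0.4249 -0.1272  0.09  ]
[271.42951795 176.16242121] [269.9801843  165.09977668] [272.97421269 183.84493231]
```

```bash
python3 -m creep '[[[0,-1,-30],[0,0,0],85],[[0,-1,-65],[0,0,0],85],[[0,-1,-95],[0,0,0],85],[[0,-1,-120],[0,0,0],85],[[0,-1,-140],[0,0,0],85],[[0,-1,-155],[0,0,0],85],[[0,-1,-168],[0,0,0],85],[[0,-1,-180],[0,0,0],85],[[0,-1,-190],[0,0,0],85],[[0,-1,-190],[0,0,0],85]]'
python3 -m creep '[[[0,0,0],[0,0,0],60],[[0,0,0],[0,0,0],50],[[0,0,0],[0,0,0],50],[[0,0,0],[0,0,0],50],[[0,0,0],[0,0,0],50],[[0,0,0],[0,0,0],50],[[0,0,0],[0,0,0],50],[[0,0,0],[0,0,0],50],[[0,0,0],[0,0,0],50],[[0,0,0],[0,0,0],50]]' 40
```

```text
time: 2.65
position: [0.6178, -0.0833, 0.0558]
ee_rot: [0.501, -0.5, 0.499, -0.5]
force: [0.5, -0.1, -0.8]
grip_width: 0.0843
time: 3.48
position: [0.6198, -0.0835, 0.0597]
ee_rot: [-0.5, 0.499, -0.5, 0.501]
force: [0.7, 2.9, 5.1]
grip_width: 0.0654
```

```bash
cat > f.py <<'E'
from h import *
F=[]
for i in range(6): camera('top');F.append(get_state()['force'])
s=get_state();print('F',np.mean(F,0).round(2),np.std(F,0).round(2),s['time'],s['position'].round(4),s['grip_width'])
E
python3 -m creep '[[[0,0,10],[0,0,0],50],[[0,0,25],[0,0,0],50],[[0,0,45],[0,0,0],50],[[0,0,70],[0,0,0],50],[[0,0,95],[0,0,0],50],[[0,0,120],[0,0,0],50],[[0,0,140],[0,0,0],50],[[0,0,150],[0,0,0],50],[[0,0,150],[0,0,0],50],[[0,0,150],[0,0,0],50]]'
python3 f.py
```

```text
time: 4.32
position: [0.6184, -0.0836, 0.2067]
ee_rot: [0.501, -0.5, 0.499, -0.5]
force: [-0.4, 0.1, -5.4]
grip_width: 0.0654
F [ 0.3  -0.16 -4.86] [0.27 0.52 0.41] 4.6167 [ 0.6185 -0.0837  0.2069] 0.06545377947584911
```

A weighs about 4.9 N, which looks like the full one. I'll set it back down and weigh B.

```bash
python3 -m creep '[[[0,0,-25],[0,0,0],50],[[0,0,-55],[0,0,0],50],[[0,0,-85],[0,0,0],50],[[0,0,-110],[0,0,0],50],[[0,0,-128],[0,0,0],50],[[0,0,-138],[0,0,0],50],[[0,0,-144],[0,0,0],50],[[0,0,-148],[0,0,0],50],[[0,0,-150],[0,0,0],50],[[0,0,-150],[0,0,0],50]]'
python3 -m creep '[[[0,0,0],[0,0,0],70],[[0,0,0],[0,0,0],85],[[0,0,0],[0,0,0],85],[[0,0,0],[0,0,0],85],[[0,0,0],[0,0,0],85],[[0,0,10],[0,0,0],85],[[0,0,35],[0,0,0],85],[[0,0,75],[0,0,0],85],[[0,0,115],[0,0,0],85],[[0,0,150],[0,0,0],85]]'
python3 -m creep '[[[-68,-197,0],[0,0,0],85],[[-68,-197,0],[0,0,0],85],[[-68,-197,0],[0,0,0],85],[[-68,-197,0],[0,0,0],85],[[-68,-197,0],[0,0,0],85],[[-68,-197,0],[0,0,0],85],[[-68,-197,-30],[0,0,0],85],[[-68,-197,-60],[0,0,0],85],[[-68,-197,-80],[0,0,0],85],[[-68,-197,-80],[0,0,0],85]]'
python3 f.py
```

```text
time: 5.45
position: [0.6197, -0.0837, 0.0598]
ee_rot: [-0.5, 0.499, -0.5, 0.501]
force: [-1.0, -0.3, -3.2]
grip_width: 0.0653
time: 6.28
position: [0.6189, -0.0841, 0.2122]
ee_rot: [-0.5, 0.499, -0.5, 0.501]
force: [0.5, 0.1, 0.6]
grip_width: 0.0851
time: 7.12
position: [0.5486, -0.2799, 0.1234]
ee_rot: [-0.501, 0.502, -0.497, 0.499]
force: [0.4, -0.3, -1.1]
grip_width: 0.0846
F [ 0.11 -0.24  0.44] [0.33 0.45 0.54] 7.4167 [ 0.5519 -0.281   0.1308] 0.08495984720271021
```

```bash
python3 -m creep '[[[0,0,-15],[0,0,0],85],[[0,0,-30],[0,0,0],85],[[0,0,-45],[0,0,0],85],[[0,0,-58],[0,0,0],85],[[0,0,-67],[0,0,0],85],[[0,0,-70],[0,0,0],85],[[0,0,-70],[0,0,0],85],[[0,0,-70],[0,0,0],60],[[0,0,-70],[0,0,0],50],[[0,0,-70],[0,0,0],50]]' 40
python3 -m creep '[[[0,0,0],[0,0,0],50],[[0,0,0],[0,0,0],50],[[0,0,0],[0,0,0],50],[[0,0,0],[0,0,0],50],[[0,0,0],[0,0,0],50],[[0,0,5],[0,0,0],50],[[0,0,15],[0,0,0],50],[[0,0,30],[0,0,0],50],[[0,0,50],[0,0,0],50],[[0,0,70],[0,0,0],50]]' 40
python3 -m creep '[[[0,0,25],[0,0,0],50],[[0,0,50],[0,0,0],50],[[0,0,75],[0,0,0],50],[[0,0,95],[0,0,0],50],[[0,0,110],[0,0,0],50],[[0,0,120],[0,0,0],50],[[0,0,120],[0,0,0],50],[[0,0,120],[0,0,0],50],[[0,0,120],[0,0,0],50],[[0,0,120],[0,0,0],50]]' 40
python3 f.py
```

```text
time: 8.25
position: [0.5518, -0.281, 0.0599]
ee_rot: [-0.5, 0.498, -0.5, 0.501]
force: [0.1, 1.0, 3.3]
grip_width: 0.0663
time: 9.08
position: [0.5501, -0.2806, 0.1284]
ee_rot: [0.501, -0.5, 0.499, -0.5]
force: [0.1, -0.2, -0.8]
grip_width: 0.0663
time: 9.92
position: [0.5505, -0.2805, 0.2464]
ee_rot: [0.501, -0.5, 0.499, -0.5]
force: [-0.2, -0.0, -3.1]
grip_width: 0.066
F [-0.02 -0.49 -2.19] [0.4  0.38 0.42] 10.2167 [ 0.5508 -0.2807  0.2479] 0.06650852562108
```

```bash
python3 -m creep '[[[6,31,0],[0,0,0],50],[[13,66,0],[0,0,0],50],[[20,104,0],[0,0,0],50],[[28,142,0],[0,0,0],50],[[36,180,0],[0,0,0],50],[[43,218,0],[0,0,0],50],[[51,256,0],[0,0,0],50],[[58,294,0],[0,0,0],50],[[66,332,0],[0,0,0],50],[[73,370,0],[0,0,0],50]]' 40
python3 -m creep '[[[6,30,0],[0,0,0],50],[[11,55,0],[0,0,0],50],[[14,69,0],[0,0,-3],50],[[15,74,-10],[0,0,-6],50],[[15,74,-30],[0,0,-6],50],[[15,74,-60],[0,0,-6],50],[[15,74,-90],[0,0,-6],50],[[15,74,-115],[0,0,-6],50],[[15,74,-130],[0,0,-6],50],[[15,74,-140],[0,0,-6],50]]' 40
python3 - <<'E'
from h import *
cv2.imwrite('pics/s2.png',cv2.resize(camera('side')[110:310,160:400],None,fx=2.5,fy=2.5));print(get_state()['position'])
E
```

```text
time: 11.05
position: [0.624, 0.0912, 0.2485]
ee_rot: [-0.5, 0.499, -0.5, 0.501]
force: [1.3, 0.5, -1.5]
grip_width: 0.0662
time: 11.88
position: [0.6378, 0.1629, 0.1052]
ee_rot: [-0.475, 0.525, -0.525, 0.472]
force: [0.1, -0.9, -2.5]
grip_width: 0.0664
[0.63751849 0.1628041  0.10409169]
```

View pics/s2.png

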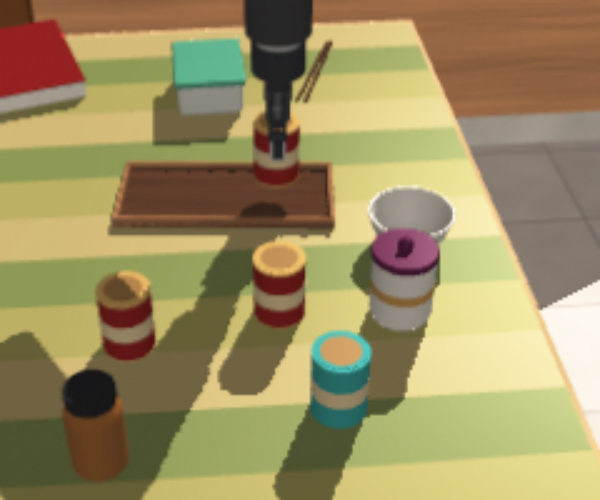

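The view shows B upright over the tray's right half, with its underside at about crop (276,183), and A and C undisturbed. I'll lower B and go to C.

```bash
python3 -m creep '[[[0,0,-12],[0,0,0],50],[[0,0,-24],[0,0,0],50],[[0,0,-32],[0,0,0],50],[[0,0,-37],[0,0,0],50],[[0,0,-40],[0,0,0],50],[[0,0,-41],[0,0,0],50],[[0,0,-41],[0,0,0],50],[[0,0,-41],[0,0,0],50],[[0,0,-41],[0,0,0],70],[[0,0,-41],[0,0,0],85]]' 40
python3 -m creep '[[[0,0,0],[0,0,0],85],[[0,0,0],[0,0,0],85],[[0,0,0],[0,0,0],85],[[0,0,0],[0,0,0],85],[[0,0,10],[0,0,0],85],[[0,0,30],[0,0,0],85],[[0,0,65],[0,0,0],85],[[0,0,100],[0,0,0],85],[[0,0,130],[0,0,0],85],[[0,0,150],[0,0,0],85]]' 40
python3 -m creep '[[[-20,-28,0],[0,0,6],85],[[-43,-60,0],[0,0,6],85],[[-66,-92,0],[0,0,6],85],[[-90,-124,0],[0,0,6],85],[[-113,-156,0],[0,0,6],85],[[-136,-189,0],[0,0,6],85],[[-160,-222,0],[0,0,6],85],[[-182,-253,0],[0,0,6],85],[[-200,-278,0],[0,0,6],85],[[-210,-291,0],[0,0,6],85]]' 40
python3 f.py
```

```text
time: 12.77
position: [0.6393, 0.1634, 0.0679]
ee_rot: [0.473, -0.525, 0.525, -0.474]
force: [-0.1, 0.6, -0.0]
grip_width: 0.08
time: 13.6
position: [0.6397, 0.1631, 0.2227]
ee_rot: [0.472, -0.524, 0.526, -0.475]
force: [0.8, 0.5, -0.4]
grip_width: 0.0852
time: 14.43
position: [0.4272, -0.1299, 0.219]
ee_rot: [-0.5, 0.499, -0.501, 0.501]
force: [0.7, 0.3, 0.1]
grip_width: 0.0852
F [ 0.12 -0.55  0.31] [0.42 1.12 0.6 ] 14.7333 [ 0.4293 -0.1273  0.2176] 0.08453547830384389
```

```bash
python3 -m creep '[[[0,0,-25],[0,0,0],85],[[0,0,-55],[0,0,0],85],[[0,0,-85],[0,0,0],85],[[0,0,-105],[0,0,0],85],[[0,0,-120],[0,0,0],85],[[0,0,-135],[0,0,0],85],[[0,0,-147],[0,0,0],85],[[0,0,-155],[0,0,0],85],[[0,0,-159],[0,0,0],85],[[0,0,-159],[0,0,0],85]]' 40
python3 -m creep '[[[0,0,0],[0,0,0],60],[[0,0,0],[0,0,0],50],[[0,0,0],[0,0,0],50],[[0,0,0],[0,0,0],50],[[0,0,0],[0,0,0],50],[[0,0,0],[0,0,0],50],[[0,0,0],[0,0,0],50],[[0,0,0],[0,0,0],50],[[0,0,5],[0,0,0],50],[[0,0,15],[0,0,0],50]]' 40
python3 -m creep '[[[0,0,20],[0,0,0],50],[[0,0,45],[0,0,0],50],[[0,0,75],[0,0,0],50],[[0,0,105],[0,0,0],50],[[0,0,135],[0,0,0],50],[[0,0,155],[0,0,0],50],[[0,0,165],[0,0,0],50],[[0,0,165],[0,0,0],50],[[0,0,165],[0,0,0],50],[[0,0,165],[0,0,0],50]]' 40
python3 f.py
```

```text
time: 15.57
position: [0.4288, -0.1275, 0.0576]
ee_rot: [0.501, -0.5, 0.499, -0.5]
force: [-0.6, -0.6, -0.6]
grip_width: 0.085
time: 16.4
position: [0.4275, -0.1276, 0.0719]
ee_rot: [0.501, -0.501, 0.498, -0.5]
force: [-1.0, 0.1, -2.1]
grip_width: 0.0655
time: 17.23
position: [0.4283, -0.1275, 0.2362]
ee_rot: [0.501, -0.5, 0.499, -0.5]
force: [0.2, -0.2, -2.0]
grip_width: 0.0657
F [-0.2   0.16 -1.62] [0.68 0.66 0.25] 17.5333 [ 0.4287 -0.1277  0.2376] 0.06571323620300284
```

C is light at about 1.6 N, so A is the full one. C goes to the near end of the tray.

```bash
python3 -m creep '[[[5,28,0],[0,0,0],50],[[10,62,0],[0,0,0],50],[[16,98,0],[0,0,0],50],[[22,136,0],[0,0,0],50],[[28,174,0],[0,0,-6],50],[[34,212,0],[0,0,-6],50],[[40,248,0],[0,0,-6],50],[[45,280,0],[0,0,-6],50],[[49,300,0],[0,0,-6],50],[[50,307,0],[0,0,-6],50]]' 40
python3 -m creep '[[[0,0,-15],[0,0,0],50],[[0,0,-40],[0,0,0],50],[[0,0,-70],[0,0,0],50],[[0,0,-100],[0,0,0],50],[[0,0,-125],[0,0,0],50],[[0,0,-145],[0,0,0],50],[[0,0,-157],[0,0,0],50],[[0,0,-165],[0,0,0],50],[[0,0,-170],[0,0,0],50],[[0,0,-171],[0,0,0],50]]' 40
python3 -m creep '[[[0,0,0],[0,0,0],50],[[0,0,0],[0,0,0],50],[[0,0,0],[0,0,0],70],[[0,0,0],[0,0,0],85],[[0,0,0],[0,0,0],85],[[0,0,0],[0,0,0],85],[[0,0,0],[0,0,0],85],[[0,0,10],[0,0,0],85],[[0,0,30],[0,0,0],85],[[0,0,60],[0,0,0],85]]' 40
python3 -m creep '[[[0,0,35],[0,0,0],85],[[0,0,70],[0,0,0],85],[[0,0,90],[0,0,0],85],[[26,-49,90],[0,0,6],85],[[44,-82,90],[0,0,6],85],[[62,-116,90],[0,0,6],85],[[80,-150,90],[0,0,6],85],[[98,-184,90],[0,0,6],85],[[116,-218,90],[0,0,6],85],[[140,-264,90],[0,0,6],85]]' 40
python3 - <<'E'
from h import *
t=camera('top');s=camera('side');print(get_state()['position'])
cv2.imwrite('pics/c3.png',np.hstack([cv2.resize(t[110:280,200:400],None,fx=2,fy=2),cv2.resize(s[130:300,180:350],None,fx=2,fy=2)]))
E
```

```text
time: 18.37
position: [0.4788, 0.182, 0.2371]
ee_rot: [-0.475, 0.524, -0.524, 0.474]
force: [0.0, -0.1, -1.8]
grip_width: 0.0653
time: 19.2
position: [0.4794, 0.1793, 0.0679]
ee_rot: [0.473, -0.525, 0.525, -0.474]
force: [-0.9, 1.1, -1.6]
grip_width: 0.0655
time: 20.03
position: [0.4777, 0.1785, 0.1261]
ee_rot: [-0.475, 0.525, -0.525, 0.472]
force: [0.2, 1.1, -0.3]
grip_width: 0.085
time: 20.87
position: [0.6148, -0.0777, 0.2183]
ee_rot: [-0.5, 0.499, -0.5, 0.501]
force: [1.1, 0.6, 0.0]
grip_width: 0.085
[ 0.61510118 -0.08066696  0.21631363]
```

View pics/c3.png

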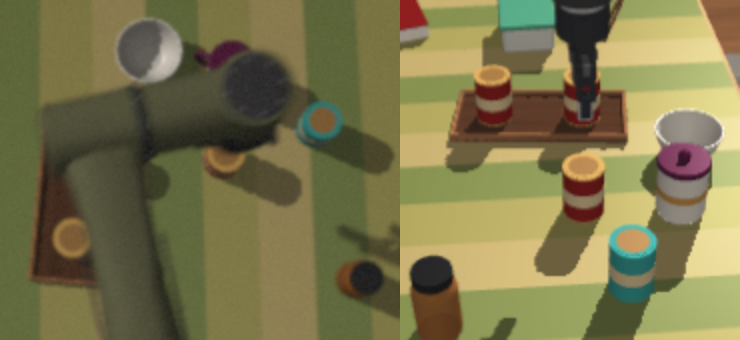

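Both light tins stand upright on the tray, at side-pane (493,100) and (582,97). A is still at (583,190). I'll pick up A.

```bash
python3 -m creep '[[[0,1,-15],[0,0,0],85],[[0,1,-45],[0,0,0],85],[[0,1,-75],[0,0,0],85],[[0,1,-100],[0,0,0],85],[[0,1,-120],[0,0,0],85],[[0,1,-135],[0,0,0],85],[[0,1,-147],[0,0,0],85],[[0,1,-155],[0,0,0],85],[[0,1,-159],[0,0,0],85],[[0,1,-159],[0,0,0],85]]' 40
python3 -m creep '[[[0,0,0],[0,0,0],60],[[0,0,0],[0,0,0],50],[[0,0,0],[0,0,0],50],[[0,0,0],[0,0,0],50],[[0,0,0],[0,0,0],50],[[0,0,0],[0,0,0],50],[[0,0,0],[0,0,0],50],[[0,0,0],[0,0,0],50],[[0,0,5],[0,0,0],50],[[0,0,15],[0,0,0],50]]' 40
python3 -m creep '[[[0,0,20],[0,0,0],50],[[0,0,45],[0,0,0],50],[[0,0,75],[0,0,0],50],[[0,0,105],[0,0,0],50],[[0,0,135],[0,0,0],50],[[0,0,160],[0,0,0],50],[[0,0,175],[0,0,0],50],[[0,0,183],[0,0,0],50],[[0,0,185],[0,0,0],50],[[0,0,185],[0,0,0],50]]' 40
python3 -m creep '[[[0,0,0],[0,0,0],50],[[0,0,0],[0,0,0],50],[[0,0,0],[0,0,0],50],[[0,0,0],[0,0,0],50],[[0,0,0],[0,0,0],50],[[0,0,0],[0,0,0],50],[[0,0,0],[0,0,0],50],[[0,0,0],[0,0,0],50],[[0,0,0],[0,0,0],50],[[0,0,0],[0,0,0],50]]' 40
python3 f.py
python3 - <<'E'
from h import *
cv2.imwrite('pics/s4.png',cv2.resize(camera('side')[90:310,160:400],None,fx=2.5,fy=2.5))
E
```

```text
time: 21.8
position: [0.6141, -0.0745, 0.058]
ee_rot: [0.501, -0.499, 0.499, -0.5]
force: [-0.3, 0.2, 0.0]
grip_width: 0.0852
time: 22.63
position: [0.6128, -0.0741, 0.0714]
ee_rot: [0.501, -0.501, 0.498, -0.5]
force: [0.1, -0.0, -4.6]
grip_width: 0.065
time: 23.47
position: [0.614, -0.0742, 0.2576]
ee_rot: [0.501, -0.5, 0.499, -0.501]
force: [0.6, -1.0, -5.5]
grip_width: 0.0649
time: 24.3
position: [0.6142, -0.0747, 0.2583]
ee_rot: [0.501, -0.499, 0.499, -0.501]
force: [-0.0, 0.5, -4.7]
grip_width: 0.0647
F [ 0.1   0.34 -4.6 ] [0.34 0.35 0.65] 24.6 [ 0.6142 -0.0747  0.2583] 0.06524514666644503
```

View pics/s4.png

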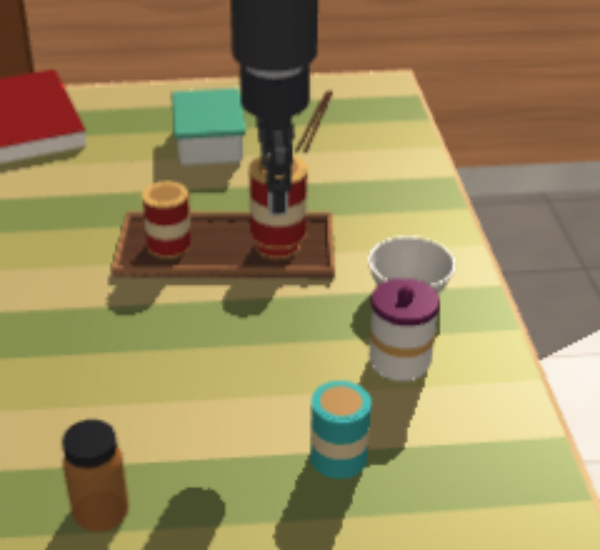

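A is held upright and still about 20 cm up, at crop (277,205). C stands on the tray at (167,220). B's foot shows on the tray behind the held tin. I'm handing in.

```bash
python3 -c "
from station import *
print(hand_in())"
```

```text
the job is handed in; nothing more can be done
None
```

I hefted all three tins, stood the two light ones upright on the tray, and handed in holding the full one up in the gripper. The hand-in reports no verdict, so I can't confirm the result.

| Tin | Where it started (x, y in m) | Weight felt | Where it ended |
|---|---|---|---|
| A | (0.62, -0.08) | about 4.9 N, then 4.6 N on the second lift | held in the gripper |
| B | (0.55, -0.28) | about 2.2 N | tray, right half |
| C | (0.43, -0.13) | about 1.6 N | tray, left half |

**Last checks:** A was gripped at 65 mm, still and upright, with its underside about 20 cm above the table. The jar, mug, bowl, food box and turquoise look-alike looked undisturbed. The clock stood at about 24.6 s of the 72 s allowed.

**What disagreed or went unchecked:**
- The side camera put the tins 4–6 mm farther ahead (in x) than the top camera, so I aimed at the mean of the two.
- The last move to A stopped about 10 mm short sideways, so the fingers probably nudged it a few millimetres as they closed. It still lifted cleanly.
- In the final picture the held tin mostly hid B. The picture before it showed B standing on the tray, but I have no full view of it after that.

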